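# Open a glove box transfer lock after checking the inner gate

### The job

Open the transfer lock of the glove box for the next batch. The inner gate may have been left a little up, so first push its T-bar down firmly until you feel it land on its rubber seat, squeeze tight and go no further; only then turn the black T-handle on the sloping outer lid to free the latch and swing the lid right up, leaving it standing open with the inner gate still shut. Do not push the glassware and bottle beside the lock about.

Things in the scene. Friction and masses are not known exactly. Their poses are not given: they have to be found in the camera images.
- lock: Fixed steel transfer lock, 245 (x) x 220 (y) x 215 mm. Origin: on the bench under it; x away from the operator, y left to the clear glove box (from y 362, 500 high), z up. Front wall at x -130, 115 high; from its top the outer lid slopes up at 30 deg to the hinge line at x 43, z 215. Gate housing: x -115 to 35, y 112 to 174, 268 high with its nut. Gauge on the roof at x 85, y -60, up to z 286.
- gate_top (a point): Centre of the top of the inner gate's T-bar, above the aluminium housing on the lock's left (lock frame x -40, y 142.5; z 309 mm when shut). Round steel bar 18 mm thick, 90 mm long along the lock's x, on a vertical 12 mm rod; it rises and falls with the gate. Axes as the lock's.
- gate (a joint): Height in m of the inner slide gate over its rubber seat: starts 0 to 0.025, fully open 0.10. Stays where it is left. About 5 N of push overcomes the rod seal's drag and moves it down (13 N lifts it), so light resistance is not yet the seat. At 0 it lands; a firm push then squeezes the rubber: -0.002 at 9 N, -0.004 (hard stop, tight) at 14 N or more. It does not spring back.
- latch_grip (a point): Centre of the black T-handle bar on the outer lid: 76 mm long, 15 wide, 24 high, on a 16 mm spindle; 42 mm above the lid's top face, 57 above its underside, 160 from the hinge line, midway across. Axes: x along the bar (down the slope is -x at latch 0), y across it, z along the spindle out of the lid (lid shut: 30 deg from vertical, towards the operator).
- latch (a joint): Angle of the T-handle in rad, growing counter-clockwise seen from outside the lid: starts 0 to 0.3 (latched; at 0 the bar points down the slope), stop at 1.5. Its tongue under the front flange holds the lid shut; it is free from about 1.0, best turned past 1.2. Drag 0.2 N m; stays where it is left.
- lid_hinge (a point): Middle of the hinge line at the lid's upper edge (lock frame x 43, z 215 mm). Axes turn with the lid: y along the hinge, x up the lid away from its free edge, z out of the lid. The lid, an aluminium frame with a clear window, is 208 mm from hinge to free edge, 226 wide; top face 15 mm above this point.
- lid (a joint): Opening angle of the outer lid in rad: 0 shut, grows as the free edge swings up and back, stop at 1.0 (lid then 27 deg above level). Stiff friction hinges (0.85 N m; about 10 N at the T-handle to open) hold it wherever it is left. 0.55 kg.
- flask: Stoppered conical glass flask, 84 mm across the base, 150 mm high, on the bench right of the lock. Origin: centre of its base. Leave it alone.
- bottle: White wash bottle with a thin spout, 72 mm across, 195 mm high, on the bench right of the lock. Origin: centre of its base. Leave it alone.
- beaker: Glass beaker, 70 mm across, 90 mm high, on the bench in front of the steel spool, left of the lock. Origin: centre of its base. Leave it alone.

How it is judged:
By the outcome, as a careful person would: the job done as asked, in the order asked, and still so for the second after the job is handed in, with the robot touching nothing.
It also fails if it takes over 61 s, if anything falls off the work surface, if the arm or the gripper's body presses on something with over 40 N, if the wrist force passes 120 N, or if a joint passes its speed limit or range.

### The arm

A 6-joint arm with a two-finger parallel gripper is mounted at the origin on the work surface. World frame = base frame: x ahead of the robot, y to its left, z up, the work surface at z = 0. Lengths are in m, angles in rad, forces in N, time in s.
With the tool pointing down it reaches from about 0.25 to 0.725 m from the base axis. Payload 4 kg.
Tool frame: the origin (TCP) lies at the very end of the fingers, on their centre line; the grasp point (between the pads) lies 19 mm behind it (ctrl.tcp_to_grasp is the distance from the TCP to the grasp point, in m); z points along the fingers, y is the direction in which the jaws open and shut (so a half turn about z gives the same grasp; the last joint's range is limited). The gripper opens to 85 mm and grips with 20 to 120 N. Pads are 22 mm wide; open, the fingers measure 114 mm over their backs; the gripper's body (76 mm by 85 mm) begins 54 mm behind the grasp point. The pads swing forward as they close: fully open they stand 13 mm farther back than shut.
Start: joints at [-1.29, 0.241, 0.005, 1.335, 0, 1.571], TCP at [0.139, -0.48, 0.231] pointing down, gripper open.
Joint ranges: [-2.72, 2.72], [-1.05, 1.87], [-1.09, 1.28], [-1.99, 2.15], [-1.42, 1.44], [-3.14, 3.14]. Speed limits (rad/s): [2.79, 2.79, 3.14, 3.14, 3.14, 3.14].

### API

Orientations are given as a rotation vector (axis times angle).
In Python, from workcell import ctrl gives the robot as it stands.
- The arm moves only by the tool carry_out, never from a script. Its arguments are lists of equal length, an entry for each row: "linear": the shift along the tool's x, y, z in m, a list of three; "twist": the turn, a rotation vector about the tool's x, y, z in rad, a list of three; "gripper": the finger opening in m, from 0 to 0.0854. A call has exactly 5 rows; each row shifts and turns the commanded pose from where the row before left it, along the tool's axes as they then stand; what a row does not reach is not made up. A row lasts 1/8 s, in which the tool goes at most 62.5 mm and 10.7 degrees, less where a joint would pass 70% of its speed; a pose out of reach is approached as far as the arm can. A call with a gripper value outside its range is refused whole. The fingers move at their own pace and stop on an object; "squeeze" is the grip in N (left out, the last holds). Time passes only in rows, so rows that do not move let the fingers close, or fill a call up. It gives the time, the measured TCP pose, the force and the opening at its end, in the units of the state.
- ctrl.read_state(): the state, without advancing time (a new reading comes with each control period).
- ctrl.capture(name): name is "scene" or "top" or "wrist"; returns a dict with "color" (400x640x3 uint8, blue, green, red), "depth" (400x640 float32, m along the optical axis (not along the pixel's ray), 0 where there is no reading), "fovy" (degrees; the focal length in pixels is half the picture's height over the tangent of half this angle, whatever the lens; pixels are square), "cx", "cy" (the principal point, pixels), "dist_coeffs" ([k1, k2, p1, p2, k3] as OpenCV has them; the pictures are not rectified), "rvec" (rotation vector, rad) and "tvec" (3), from world to camera coordinates, as OpenCV has them. Camera axes: x right, y down, z forward; pixel columns grow to the right and rows downward; lengths in m; the calibration is good to about 2 mm. A picture is of the moment at which its call begins.
- ctrl.sign_off(): hands the job in, once; it reports no verdict.
The state is a dict: "time_s": time; "qpos": joint angles; "joint_vel": joint speeds; "tau": joint torques, N m; "ee_pos": TCP position; "tool_rot": TCP orientation; "force": force on the tool from outside, world axes, zero at the start; "moment": the same for the moment, N m; "grip_width": opening from 0.0 (shut) to 1.0 (fully open).
Only numpy, scipy, OpenCV 4.12 (cv2) and the standard library are available. Lean on these libraries where they do the work, as an engineer would, in place of code of your own. Each camera call takes 0.05 s, during which the arm holds its last target.

## Working session

There is one attempt and no reset: what is moved stays moved. The work goes in short steps, Python scripts to look and compute and a tool call to move; the robot and the scene stay as the last step left them, time stands still between calls to the robot, and variables do not carry over. Pictures are saved under pics/ and viewed, and the job is handed in when it is done.

Besides the shell and the picture viewer there is one more tool, called after "Call:" as name(argument=value, ...) on one line, values as JSON. carry_out: Moves the arm, as the interface text tells. Its arguments: {"type":"object","properties":{"linear":{"type":"array","items":{"type":"array","items":{"type":"number"}}},"twist":{"type":"array","items":{"type":"array","items":{"type":"number"}}},"gripper":{"type":"array","items":{"type":"number"}},"squeeze":{"type":"number"}},"required":["linear","twist","gripper"]}

```bash
mkdir -p pics; ls; python3 - <<'E'
from workcell import ctrl
import cv2,pickle
print(ctrl.read_state(), ctrl.tcp_to_grasp)
d={}
for n in ["scene","top","wrist"]:
    c=ctrl.capture(n); d[n]=c
    cv2.imwrite(f"pics/{n}0.png",c["color"])
    print(n,{k:v for k,v in c.items() if k not in("color","depth")})
pickle.dump(d,open("c0.pkl","wb"))
E
```

```text
pics
{'time_s': 0.0, 'qpos': array([-1.28999068e+00,  2.41405234e-01,  3.71761778e-03,  1.33520759e+00,
        6.52055682e-06,  1.57079024e+00]), 'joint_vel': array([ 0.00039521, -0.00024686,  0.00139875, -0.00028469,  0.00273675,
       -0.00021788]), 'tau': array([ 1.31609809e-04, -3.72316039e+01,  2.52408546e+01,  1.68436352e-02,
       -5.80505201e-06,  7.69317751e-06]), 'ee_pos': array([ 0.13838982, -0.47980203,  0.23041431]), 'tool_rot': array([-3.10861840e+00, -4.39359201e-01,  4.50927334e-04]), 'force': array([-0.75689026, -0.41576922,  0.35673121]), 'moment': array([-0.00494025,  0.03981513,  0.01643661]), 'grip_width': 0.9984749976019606} 0.0187
scene {'fovy': 44.204724728251996, 'cx': 324.6760963297143, 'cy': 204.46864034454484, 'dist_coeffs': array([0.04339162, 0.        , 0.        , 0.        , 0.        ]), 'rvec': array([ 2.78236314,  0.51315689, -0.08712486]), 'tvec': array([-0.5858794 , -0.14289857,  1.39311172])}
top {'fovy': 51.45545773803217, 'cx': 325.40602256032633, 'cy': 197.6542523243696, 'dist_coeffs': array([-0.07143093,  0.        ,  0.        ,  0.        ,  0.        ]), 'rvec': array([ 2.18647622, -2.16608974,  0.11188543]), 'tvec': array([-0.02394098,  0.63822211,  1.12558659])}
wrist {'fovy': 58.838536915726074, 'cx': 317.6504603834921, 'cy': 195.54327836459143, 'dist_coeffs': array([-0.0501083,  0.       ,  0.       ,  0.       ,  0.       ]), 'rvec': array([-2.33780664,  1.75811559,  0.2308071 ]), 'tvec': array([-0.49996236, -0.03246893,  0.37828439])}
```

View pics/scene0.png

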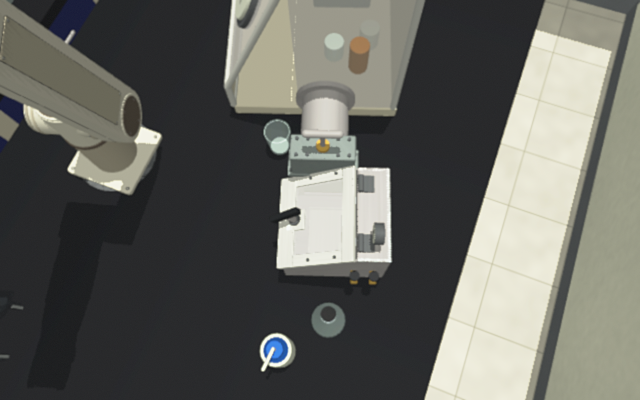

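View pics/top0.png

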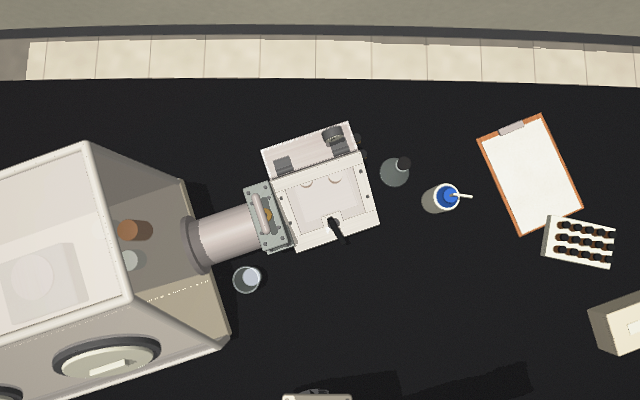

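The scene picture shows the lock at about (335,220), with the housing and T-bar at (322,145). In the top picture the lock is at about (315,190), the T-handle at (338,228) and the T-bar at (262,215). I'll enlarge these.

```bash
cat > h.py <<'E'
import numpy as np,cv2,pickle
from scipy.spatial.transform import Rotation as R
def K(c):
    f=200/np.tan(np.radians(c["fovy"]/2)); return np.array([[f,0,c["cx"]],[0,f,c["cy"]],[0,0,1.]])
def cloud(c):
    v,u=np.mgrid[0:400,0:640]
    p=cv2.undistortPoints(np.stack([u,v],-1).reshape(-1,1,2).astype(float),K(c),c["dist_coeffs"]).reshape(400,640,2)
    z=c["depth"].astype(float)
    P=np.dstack([p[...,0]*z,p[...,1]*z,z])
    Rm=cv2.Rodrigues(c["rvec"])[0]
    W=(P-c["tvec"])@Rm
    W[z==0]=np.nan
    return W
def proj(c,X):
    return cv2.projectPoints(np.asarray(X,float).reshape(-1,1,3),c["rvec"],c["tvec"],K(c),c["dist_coeffs"])[0].reshape(-1,2)
def crop(c,u0,v0,u1,v1,s,name):
    cv2.imwrite(name,cv2.resize(c["color"][v0:v1,u0:u1],None,fx=s,fy=s,interpolation=cv2.INTER_CUBIC))
E
python3 - <<'E'
from h import *
d=pickle.load(open("c0.pkl","rb"))
crop(d["top"],230,110,390,260,5,"pics/t1.png" )if 0 else crop(d["top"],235,115,395,265,4,"pics/t1.png")
crop(d["scene"],255,110,405,290,3.3,"pics/s1.png")
W=cloud(d["top"])
for (u,v) in [(262,215),(338,228),(320,195),(345,215),(300,165),(332,137)]: print(u,v,W[v,u].round(4))
W=cloud(d["scene"])
for (u,v) in [(322,145),(290,213),(320,220),(372,200)]: print(u,v,W[v,u].round(4))
E
```

```text
262 215 [0.5729 0.1145 0.3273]
338 228 [ 0.5507 -0.0472  0.1972]
320 195 [ 0.6301 -0.0037  0.1842]
345 215 [ 0.5844 -0.0665  0.1452]
300 165 [0.6975 0.0439 0.2149]
332 137 [ 0.7497 -0.0295  0.2803]
322 145 [0.579  0.1122 0.2755]
290 213 [ 0.5589 -0.0409  0.2024]
320 220 [ 0.6259 -0.0252  0.177 ]
372 200 [0.7238 0.0517 0.213 ]
```

View pics/t1.png

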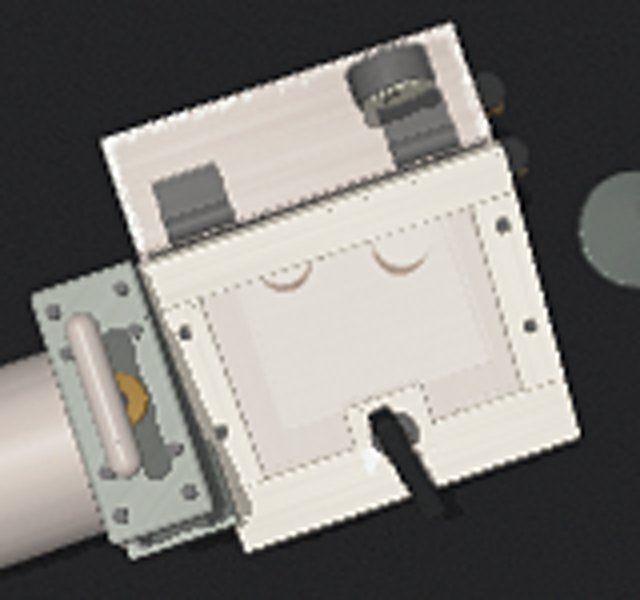

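View pics/s1.png

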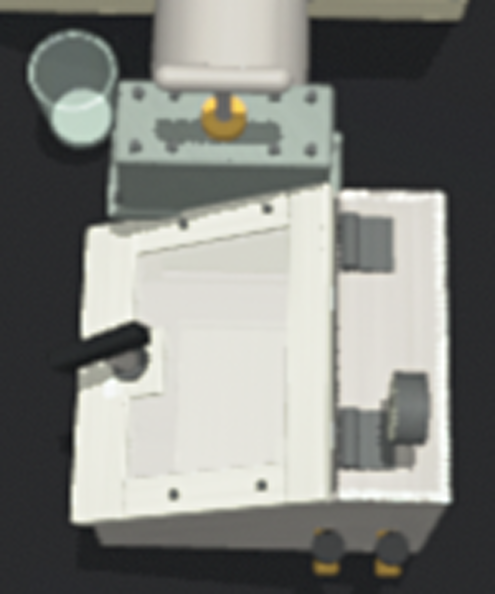

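```bash
cat >> h.py <<'E'
def T(p,X):
    X=np.atleast_2d(X); c,s=np.cos(p[2]),np.sin(p[2])
    return np.c_[p[0]+c*X[:,0]-s*X[:,1],p[1]+s*X[:,0]+c*X[:,1],X[:,2]]
E
python3 - <<'E'
from h import *
from scipy.optimize import least_squares
d=pickle.load(open("c0.pkl","rb"))
t=d["top"];s=d["scene"]
L=np.array([[115,110,215],[115,-110,215],[-144.6,113,124],[-144.6,-113,124],[35.5,113,228],[35.5,-113,228]])/1e3
ut=np.array([[104,140],[450,25],[243,552],[580,437],[140,262],[497,142]])/4+[235,115]
us=np.array([[443,193],[447,500],[88,228],[72,522],[331,186],[333,498]])/3.3+[255,110]
for nm,cs in (("both",[(t,ut),(s,us)]),("t",[(t,ut)]),("s",[(s,us)])):
    f=lambda p:np.concatenate([(proj(c,T(p,L))-u).ravel() for c,u in cs])
    r=least_squares(f,[.66,0,-.2]); print(nm,r.x,np.abs(r.fun).max(), r.fun.reshape(-1,2).round(1).tolist())
    if nm=="both": p=r.x
# depth check with cloud: T-bar & handle
W=cloud(t)
def tolock(X): c,s_=np.cos(p[2]),np.sin(p[2]); x=X-[p[0],p[1],0]; return np.c_[c*x[:,0]+s_*x[:,1],-s_*x[:,0]+c*x[:,1],x[:,2]]
for nm,W in (("top",cloud(t)),("scene",cloud(s))):
    X=W.reshape(-1,3);X=X[~np.isnan(X).any(1)];X=tolock(X)
    m=(abs(X[:,1]-142)<35)&(X[:,2]>.285)&(abs(X[:,0]+.04)<.1)
    print(nm,"bar",m.sum(), X[m].min(0),X[m].max(0),np.median(X[m],0)) if m.any() else print(nm,"none")
    n=np.array([-.5,0,.8660]); dist=(X-[.043,0,.215])@n
    al=(X-[.043,0,.215])@np.array([-.866,0,-.5])
    inl=(abs(X[:,1])<.11)&(al>0.0)&(al<.2)&(dist>0.005)&(dist<.03)
    print("lid face",np.median(dist[inl]))
    m=(abs(X[:,1])<.06)&(al>.1)&(al<.23)&(dist>.055)&(dist<.09)
    H=np.c_[al[m],X[m,1],dist[m]]
    print("handle",m.sum(),H.min(0),H.max(0),np.median(H,0)); 
    q,e,_=np.linalg.svd(H[:,:2]-H[:,:2].mean(0),full_matrices=False)
    print("dir (down,y)",_[0],H.mean(0))
    m=(abs(X[:,0])<.12)&(abs(X[:,1])<.1)&(X[:,2]>.2)&(X[:,0]>.05)
    print("roof",np.median(X[m,2]))
    np.save(nm+"H.npy",H)
E
```

```text
both [ 0.66314162 -0.00351771  0.33968819] 2.2572849396964045 [[-0.7, -0.9], [0.5, -1.5], [0.6, -0.4], [0.4, -0.7], [-1.1, -0.3], [1.5, -1.3], [-0.3, -0.3], [0.0, 0.1], [-0.8, -0.4], [-1.1, -0.2], [-0.3, -2.3], [-1.6, -0.0]]
t [ 0.66105896 -0.00300418  0.33672848] 1.4057276276515722 [[-0.8, -0.3], [0.5, -0.5], [0.2, 0.4], [0.1, 0.3], [-1.4, 0.4], [1.4, -0.3]]
s [ 0.66498857 -0.00405149  0.34208122] 1.829420658622837 [[0.3, 0.1], [0.9, 0.5], [-0.3, 0.1], [-0.4, 0.4], [0.3, -1.8], [-0.7, 0.5]]
top none
lid face 0.012140696448853799
handle 186 [ 0.12205588 -0.01113687  0.05507314] [0.19601892 0.01431884 0.07157653] [0.15559904 0.00162805 0.06807708]
dir (down,y) [ 0.98290011 -0.18413957] [0.15636812 0.00164934 0.06744264]
roof 0.215122578593941
scene none
lid face 0.012553902137615727
handle 231 [ 0.12116694 -0.01417202  0.05548754] [0.19773193 0.01270089 0.07360554] [ 0.15457075 -0.00182026  0.06693401]
dir (down,y) [ 0.98095691 -0.19422547] [ 0.15626354 -0.0018568   0.06579694]
roof 0.21580211192889476
```

```bash
python3 - <<'E'
from h import *
d=pickle.load(open("c0.pkl","rb"))
p=[0.6631,-.0035,.3397]
c,s_=np.cos(p[2]),np.sin(p[2])
for nm in("top","scene"):
    X=cloud(d[nm]).reshape(-1,3);X=X[~np.isnan(X).any(1)]-[p[0],p[1],0]; X=np.c_[c*X[:,0]+s_*X[:,1],-s_*X[:,0]+c*X[:,1],X[:,2]]
    m=(abs(X[:,1]-.142)<.035)&(X[:,2]>.29)&(abs(X[:,0]+.04)<.1)
    print(nm,m.sum(), np.percentile(X[m],[1,50,99],axis=0).round(4) if m.any() else 0)
    m=(abs(X[:,1]-.142)<.035)&(X[:,2]>.24)&(X[:,2]<.255)&(abs(X[:,0]+.04)<.1)
    print(nm,m.sum(), np.percentile(X[m],[0,50,100],axis=0).round(4))
for L in ([-.04,.1425,.309],[-.04,.1425,.334],[.043-.1386-.0285,0,.215-.08+.0494]):
    W=T(p,L)
    print(W,np.hypot(*W[0,:2]),[proj(d[n],W) for n in("top","scene")])
for nm,(a,b,e,f) in {"bottle":(440,195,0,0),"flask":(400,165,0,0),"beaker":(247,280,0,0)}.items(): print(nm,cloud(d["top"])[b,a])
E
crop=1; python3 -c "
from h import *
d=pickle.load(open('c0.pkl','rb'))
crop(d['scene'],280,105,370,175,8,'pics/s2.png')"
```

```text
top 352 [[-0.083   0.1352  0.3199]
 [-0.0406  0.1431  0.3276]
 [ 0.0021  0.1522  0.3325]]
top 902 [[-0.1155  0.1126  0.2402]
 [-0.0466  0.1367  0.2534]
 [ 0.0345  0.1753  0.255 ]]
scene 357 [[-0.0831  0.1332  0.2945]
 [-0.0383  0.1386  0.3269]
 [ 0.0022  0.1492  0.3321]]
scene 914 [[-0.1155  0.1096  0.2401]
 [-0.0359  0.1315  0.2531]
 [ 0.0345  0.1724  0.255 ]]
[[0.57790421 0.11752862 0.309     ]] 0.5897340499283324 [array([[261.85033657, 213.09029155]]), array([[322.25689727, 136.13877293]])]
[[0.57790421 0.11752862 0.334     ]] 0.5897340499283324 [array([[260.08790612, 212.38218496]]), array([[322.15912804, 130.89399924]])]
[[ 0.54609174 -0.04485065  0.1844    ]] 0.547930437388749 [array([[336.79937727, 230.01639644]]), array([[284.77892299, 214.9340455 ]])]
bottle [ 0.63643505 -0.30517995  0.15097446]
flask [ 0.71160006 -0.20464165  0.1505072 ]
beaker [0.40669887 0.19968912 0.00490467]
```

View pics/s2.png

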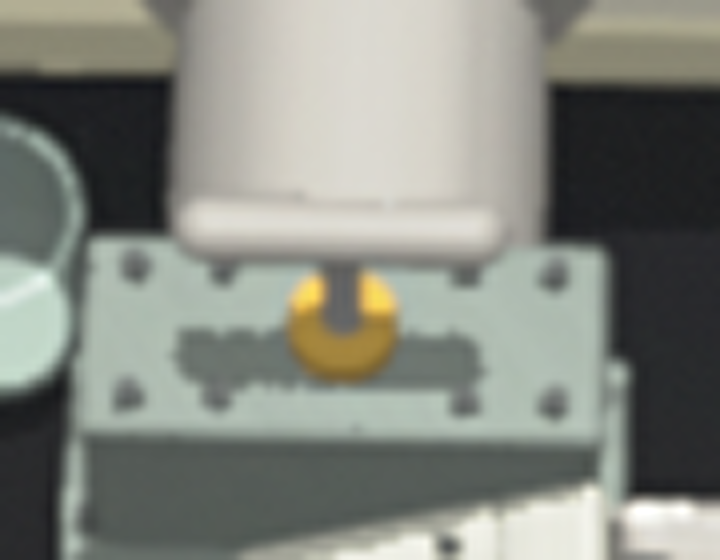

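Bar top is at about 0.330, so the gate is roughly 0.02 up. The latch is at about 0.19 and the lock yaw is about 0.34. Moving over the T-bar with the fingers shut.

Call:
carry_out(linear=[[0.04,-0.03,-0.03],[0.04,-0.03,-0.03],[0.04,-0.03,-0.03],[0.04,-0.03,-0.03],[0.04,-0.03,-0.03]], twist=[[0,0,0],[0,0,0],[0,0,0],[0,0,0],[0,0,0]], gripper=[0,0,0,0,0])

```text
time_s: 0.78
ee_pos: [0.2897, -0.2794, 0.3822]
tool_rot: [3.111, 0.439, 0.0]
force: [0.9, -0.5, -0.5]
grip_width: -0.002
```

```bash
cat >> h.py <<'E'
def log():
    from workcell import ctrl
    s=ctrl.read_state()
    import json
    open("log.jsonl","a").write(json.dumps({k:np.asarray(v).tolist() for k,v in s.items()})+"\n")
    print("t",s["time_s"],"q",s["qpos"].round(3),"p",s["ee_pos"].round(4),"rot",s["tool_rot"].round(3),"F",s["force"].round(1),"M",s["moment"].round(2),"g",round(s["grip_width"],3))
    return s
def to(pos,s):  # shift in tool axes to reach pos
    return R.from_rotvec(s["tool_rot"]).inv().apply(np.asarray(pos)-s["ee_pos"])
E
python3 -c "
from h import *
s=log(); print(to([.578,.1175,.36],s))
from workcell import ctrl; print([a for a in dir(ctrl) if a[0]!='_'])"
```

```text
t 0.775 q [-0.767  0.03   0.146  1.687  0.     2.094] p [ 0.2897 -0.2794  0.3822] rot [3.111 0.439 0.   ] F [ 0.9 -0.5 -0.5] M [-0.08 -0.02  0.03] g -0.002
[ 0.38683861 -0.30163649  0.02219073]
['IKError', 'capture', 'read_state', 'sign_off', 'tcp_to_grasp']
```

Call:
carry_out(linear=[[0.04,-0.031,0],[0.042,-0.026,0],[0.045,-0.022,0],[0.047,-0.018,0],[0.048,-0.013,0]], twist=[[0,0,-0.1],[0,0,-0.1],[0,0,-0.1],[0,0,-0.1],[0,0,-0.1]], gripper=[0,0,0,0,0])

```text
time_s: 1.4
ee_pos: [0.4372, -0.0772, 0.3811]
tool_rot: [2.903, 1.201, -0.0]
force: [0.0, -0.2, 0.8]
grip_width: 0.001
```

```bash
python3 -c "
from h import *
s=log(); print(to([.578,.1175,.345],s))"
```

```text
t 1.4 q [-0.175  0.115  0.236  1.692 -0.     2.183] p [ 0.4372 -0.0772  0.3811] rot [ 2.903  1.201 -0.   ] F [ 0.  -0.2  0.8] M [-0.03 -0.03 -0.03] g 0.001
[ 0.23720145 -0.03840813  0.03605441]
```

Call:
carry_out(linear=[[0.059,-0.01,0],[0.059,-0.01,0],[0.059,-0.01,0.01],[0.06,-0.008,0.026],[0,0,0]], twist=[[0,0,0],[0,0,0],[0,0,0],[0,0,0],[0,0,0]], gripper=[0,0,0,0,0])

```text
time_s: 2.02
ee_pos: [0.5768, 0.1158, 0.3409]
tool_rot: [-2.9, -1.202, 0.013]
force: [-0.3, -0.4, -0.3]
grip_width: -0.001
```

```bash
python3 -c "
from h import *
s=log(); print(to([.578,.1175,.345],s))
from workcell import ctrl
c=ctrl.capture('scene'); crop(c,230,80,400,280,3,'pics/s3.png')
W=T([.6631,-.0035,.3397],[[-.04,.1425,.331]]);print(proj(c,W))
c=ctrl.capture('wrist'); cv2.imwrite('pics/w3.png',c['color']);print(proj(c,W))"
```

```text
t 2.025 q [1.980e-01 4.270e-01 5.510e-01 1.703e+00 1.000e-03 2.554e+00] p [0.5768 0.1158 0.3409] rot [-2.9   -1.202  0.013] F [-0.3 -0.4 -0.3] M [ 0.   -0.01 -0.02] g -0.001
[ 0.00205125 -0.00038467 -0.00413626]
[[322.17109741 131.53605716]]
[[312.74253896 237.95137245]]
```

View pics/s3.png

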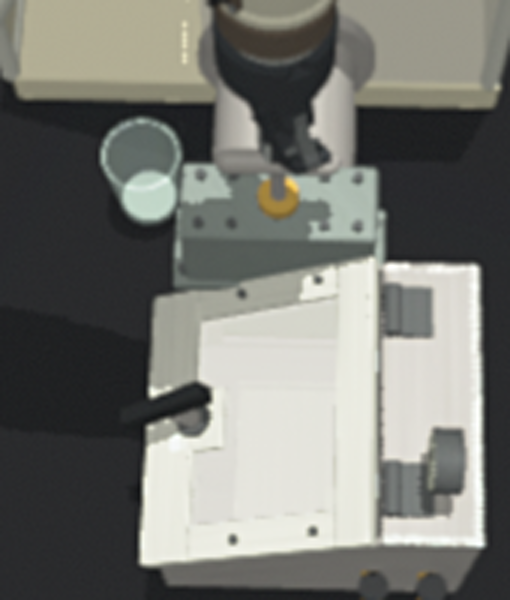

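View pics/w3.png

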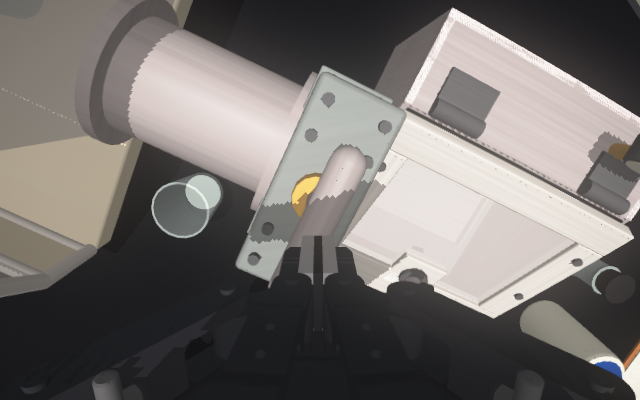

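The fist is over the bar: fingertips at (318,240) in the wrist picture, on the bar running (345,155)–(300,260). Pushing down in small steps.

Call:
carry_out(linear=[[0.002,0,0.004],[0,0,0.004],[0,0,0.004],[0,0,0.004],[0,0,0.0]], twist=[[0,0,0],[0,0,0],[0,0,0],[0,0,0],[0,0,0]], gripper=[0,0,0,0,0])

```text
time_s: 2.75
ee_pos: [0.5775, 0.1137, 0.3303]
tool_rot: [-2.905, -1.195, 0.001]
force: [1.0, -0.1, -1.2]
grip_width: 0.003
```

```bash
python3 -c "
from h import *
s=log()"
```

```text
t 2.75 q [ 0.194  0.417  0.508  1.662 -0.     2.556] p [0.5775 0.1137 0.3303] rot [-2.905e+00 -1.195e+00  1.000e-03] F [ 1.  -0.1 -1.2] M [ 0.02  0.05 -0.04] g 0.003
```

Call:
carry_out(linear=[[0,0,0.003],[0,0,0.003],[0,0,0.003],[0,0,0.002],[0,0,0.0]], twist=[[0,0,0],[0,0,0],[0,0,0],[0,0,0],[0,0,0]], gripper=[0,0,0,0,0])

```text
time_s: 3.38
ee_pos: [0.5777, 0.1139, 0.3206]
tool_rot: [2.905, 1.195, 0.002]
force: [-1.4, -0.6, 5.1]
grip_width: -0.001
```

```bash
python3 -c "
from h import *
s=log()"
```

```text
t 3.375 q [ 0.195  0.414  0.478  1.633 -0.     2.556] p [0.5777 0.1139 0.3206] rot [2.905e+00 1.195e+00 2.000e-03] F [-1.4 -0.6  5.1] M [-0.16  0.31  0.05] g -0.001
```

Call:
carry_out(linear=[[0,0,0.003],[0,0,0.003],[0,0,0.002],[0,0,0.002],[0,0,0.0]], twist=[[0,0,0],[0,0,0],[0,0,0],[0,0,0],[0,0,0]], gripper=[0,0,0,0,0])

```text
time_s: 4.0
ee_pos: [0.5777, 0.1139, 0.3101]
tool_rot: [2.905, 1.195, 0.001]
force: [-0.7, -0.2, 4.7]
grip_width: 0.001
```

```bash
python3 -c "
from h import *
s=log()"
```

```text
t 4.0 q [ 0.195  0.412  0.449  1.607 -0.     2.556] p [0.5777 0.1139 0.3101] rot [2.905e+00 1.195e+00 1.000e-03] F [-0.7 -0.2  4.7] M [-0.13  0.32  0.03] g 0.001
```

Call:
carry_out(linear=[[0,0,0.001],[0,0,0.001],[0,0,0.001],[0,0,0.0],[0,0,0.0]], twist=[[0,0,0],[0,0,0],[0,0,0],[0,0,0],[0,0,0]], gripper=[0,0,0,0,0])

```text
time_s: 4.62
ee_pos: [0.5778, 0.1139, 0.3076]
tool_rot: [2.905, 1.195, 0.002]
force: [-2.4, -1.4, 6.3]
grip_width: 0.003
```

```bash
python3 -c "
from h import *
s=log()"
```

```text
t 4.625 q [ 0.195  0.412  0.442  1.6   -0.     2.556] p [0.5778 0.1139 0.3076] rot [2.905e+00 1.195e+00 2.000e-03] F [-2.4 -1.4  6.3] M [-0.14  0.44 -0.01] g 0.003
```

Call:
carry_out(linear=[[0,0,0.001],[0,0,0.001],[0,0,0.0],[0,0,0.0],[0,0,0.0]], twist=[[0,0,0],[0,0,0],[0,0,0],[0,0,0],[0,0,0]], gripper=[0,0,0,0,0])

```text
time_s: 5.25
ee_pos: [0.5778, 0.1139, 0.3064]
tool_rot: [2.905, 1.195, 0.004]
force: [-3.4, -1.0, 9.6]
grip_width: 0.0
```

```bash
python3 -c "
from h import *
s=log()"
```

```text
t 5.25 q [ 0.195  0.411  0.437  1.595 -0.     2.556] p [0.5778 0.1139 0.3064] rot [2.905 1.195 0.004] F [-3.4 -1.   9.6] M [-0.24  0.65  0.03] g 0.0
```

Call:
carry_out(linear=[[0,0,0.001],[0,0,0.001],[0,0,0.0],[0,0,0.0],[0,0,0.0]], twist=[[0,0,0],[0,0,0],[0,0,0],[0,0,0],[0,0,0]], gripper=[0,0,0,0,0])

```text
time_s: 5.88
ee_pos: [0.5778, 0.1139, 0.3052]
tool_rot: [2.904, 1.195, 0.005]
force: [-3.4, -1.0, 12.6]
grip_width: 0.003
```

```bash
python3 -c "
from h import *
s=log()"
```

```text
t 5.875 q [ 0.195  0.41   0.432  1.59  -0.     2.556] p [0.5778 0.1139 0.3052] rot [2.904 1.195 0.005] F [-3.4 -1.  12.6] M [-0.24  0.84  0.05] g 0.003
```

Call:
carry_out(linear=[[0,0,0.001],[0,0,0.001],[0,0,0.001],[0,0,0.0],[0,0,0.0]], twist=[[0,0,0],[0,0,0],[0,0,0],[0,0,0],[0,0,0]], gripper=[0,0,0,0,0])

```text
time_s: 6.5
ee_pos: [0.5778, 0.1139, 0.3047]
tool_rot: [2.904, 1.195, 0.01]
force: [-5.5, -2.0, 20.6]
grip_width: 0.001
```

```bash
python3 -c "
from h import *
s=log()"
```

```text
t 6.5 q [ 0.195  0.407  0.427  1.584 -0.     2.556] p [0.5778 0.1139 0.3047] rot [2.904 1.195 0.01 ] F [-5.5 -2.  20.6] M [-0.39  1.4   0.03] g 0.001
```

The seat took 20.6 N, with the TCP stopping at 0.305 (the shut height of 0.309 less 4 mm). Lifting straight off.

Call:
carry_out(linear=[[0,0,-0.01],[0,0,-0.03],[0,0,-0.03],[0,0,-0.03],[0,0,0.0]], twist=[[0,0,0],[0,0,0],[0,0,0],[0,0,0],[0,0,0]], gripper=[0,0,0,0,0])

```text
time_s: 7.12
ee_pos: [0.5788, 0.1143, 0.4013]
tool_rot: [2.905, 1.196, 0.006]
force: [0.9, 0.2, -0.7]
grip_width: 0.001
```

```bash
cat >> h.py <<'E'
p=np.array([.6631,-.0035,.3397]); Rl=R.from_euler('z',p[2])
def handle(th,lid,depth=0.0187):
    """TCP pos and tool rotation gripping the bar at latch th, lid angle; depth: TCP beyond bar centre along tool z"""
    Rh=Rl*R.from_euler('y',-np.pi/6+lid)   # lid frame axes: x up slope, z out
    c=T(p,[.043,0,.215])[0]+Rh.apply([-.160,0,.057])
    Rb=Rh*R.from_euler('z',th)
    Rt=Rb*R.from_euler('x',np.pi)          # tool x along bar, z into lid
    return c+Rt.apply([0,0,depth]),Rt
def delta(s,pos,Rt):
    R0=R.from_rotvec(s["tool_rot"]); return R0.inv().apply(pos-s["ee_pos"]),(R0.inv()*Rt).as_rotvec()
def split(dp,w,n):
    """per-row tool-frame shifts for straight world line with constant twist w/n (shift first, then turn)"""
    return [R.from_rotvec(-w*k/n).apply(dp/n).round(4).tolist() for k in range(n)], (w/n).round(4)
E
python3 -c "
from h import *
from workcell import ctrl
s=log()
for L in (0,.5,1.0): 
  for th in (.19,1.35): q=handle(th,L); print(L,th,q[0].round(4),q[1].as_matrix().round(2).tolist())
pos,Rt=handle(.19,0,-.10)
print(delta(s,pos,Rt)); print(split(*delta(s,pos,Rt),5))
c=ctrl.capture('scene'); crop(c,230,80,400,280,3,'pics/s4.png')
X=cloud(c).reshape(-1,3);X=X[~np.isnan(X).any(1)]-[p[0],p[1],0];X=Rl.inv().apply(X)
m=(abs(X[:,1]-.142)<.02)&(X[:,2]>.285)&(X[:,2]<.34)&(abs(X[:,0]+.04)<.06); print(m.sum(),np.percentile(X[m],[1,50,99],axis=0))
"
```

```text
t 7.125 q [0.195 0.454 0.751 1.864 0.    2.556] p [0.5788 0.1143 0.4013] rot [2.905 1.196 0.006] F [ 0.9  0.2 -0.7] M [ 0.    0.03 -0.02] g 0.001
0 0.19 [ 0.5549 -0.0417  0.1682] [[0.74, 0.48, 0.47], [0.46, -0.87, 0.17], [0.49, 0.09, -0.87]]
0 1.35 [ 0.5549 -0.0417  0.1682] [[-0.15, 0.87, 0.47], [0.98, 0.08, 0.17], [0.11, 0.49, -0.87]]
0.5 0.19 [ 0.552  -0.0428  0.2495] [[0.86, 0.51, 0.02], [0.51, -0.86, 0.01], [0.02, 0.0, -1.0]]
0.5 1.35 [ 0.552  -0.0428  0.2495] [[-0.12, 0.99, 0.02], [0.99, 0.12, 0.01], [0.01, 0.02, -1.0]]
1.0 0.19 [ 0.5861 -0.0307  0.3224] [[0.76, 0.49, -0.43], [0.47, -0.87, -0.15], [-0.45, -0.09, -0.89]]
1.0 1.35 [ 0.5861 -0.0307  0.3224] [[-0.14, 0.89, -0.43], [0.98, 0.08, -0.15], [-0.1, -0.45, -0.89]]
(array([-0.18090952,  0.06843673,  0.12983957]), array([-0.16135021,  0.49532964,  0.24565487]))
([[-0.0362, 0.0137, 0.026], [-0.0379, 0.0147, 0.0228], [-0.0392, 0.0159, 0.0194], [-0.0402, 0.0173, 0.016], [-0.0407, 0.0188, 0.0126]], array([-0.0323,  0.0991,  0.0491]))
329 [[-0.08359145  0.13255448  0.29245518]
 [-0.03847349  0.13927637  0.30227791]
 [ 0.00302291  0.15044516  0.30708734]]
```

View pics/s4.png

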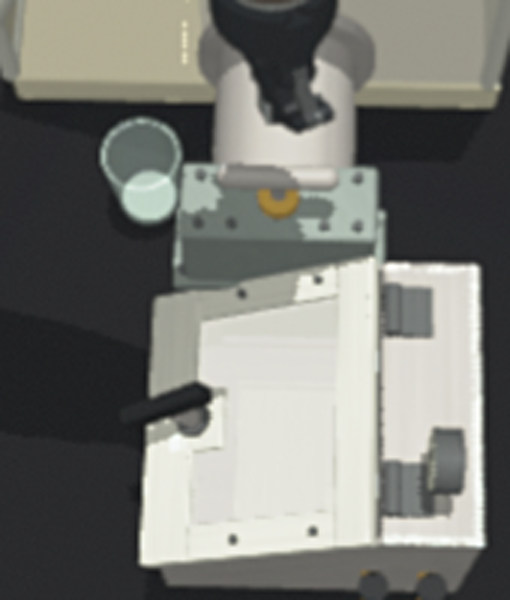

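The T-bar has dropped by about 25 mm, to about 0.305 (at (280,178) in the crop). Moving to the pre-grasp along the lid normal.

Call:
carry_out(linear=[[-0.0362,0.0137,0.026],[-0.038,0.0147,0.0228],[-0.039,0.016,0.0194],[-0.04,0.0173,0.016],[-0.041,0.0188,0.0126]], twist=[[-0.032,0.099,0.049],[-0.032,0.099,0.049],[-0.032,0.099,0.049],[-0.032,0.099,0.049],[-0.032,0.099,0.049]], gripper=[0.0854,0.0854,0.0854,0.0854,0.0854])

```text
time_s: 7.8
ee_pos: [0.4981, -0.0589, 0.2727]
tool_rot: [-2.896, -0.794, -0.776]
force: [0.2, -0.4, -0.9]
grip_width: 0.997
```

```bash
python3 -c "
from h import *
from workcell import ctrl
s=log()
pos,Rt=handle(.19,0,-.10)
print(delta(s,pos,Rt)); 
c=ctrl.capture('wrist'); cv2.imwrite('pics/w5.png',c['color'])
pickle.dump(c,open('w5.pkl','wb'))
b,Rb=handle(.19,0,0)
print(proj(c,[b,b+Rb.apply([.038,0,-.012]),b+Rb.apply([-.038,0,-.012])]))
"
```

```text
t 7.8 q [-0.295 -0.089 -0.371  0.87   0.295  2.375] p [ 0.4981 -0.0589  0.2727] rot [-2.896 -0.794 -0.776] F [ 0.2 -0.4 -0.9] M [-0.19  0.41 -0.02] g 0.997
(array([-0.00141103,  0.00250089,  0.00149739]), array([-0.00686328,  0.01555992,  0.00461643]))
[[320.65192785 196.75234352]
 [321.14571837 145.7852766 ]
 [320.27076146 252.82413464]]
```

View pics/w5.png

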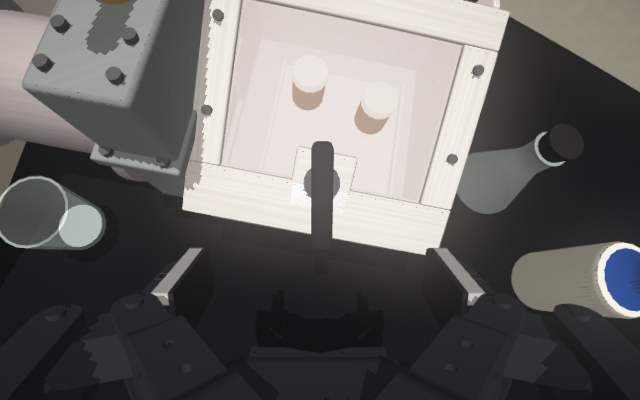

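The bar is centred and upright in the wrist picture (x≈321, from y 142 to 272), midway between the fingers. Advancing and gripping.

Call:
carry_out(linear=[[-0.001,0.0025,0.03],[0,0,0.03],[0,0,0.03],[0,0,0.03],[0,0,0]], twist=[[-0.007,0.015,0.005],[0,0,0],[0,0,0],[0,0,0],[0,0,0]], gripper=[0.0854,0.0854,0.0854,0.0854,0.0854])

```text
time_s: 8.48
ee_pos: [0.5536, -0.0401, 0.1662]
tool_rot: [-2.894, -0.786, -0.786]
force: [-0.3, 0.5, 0.5]
grip_width: 0.999
```

```bash
python3 -c "
from h import *
s=log()
pos,Rt=handle(.19,0)
print(delta(s,pos,Rt)); 
"
```

```text
t 8.475 q [-0.217  0.099 -0.486  0.54   0.266  2.455] p [ 0.5536 -0.0401  0.1662] rot [-2.894 -0.786 -0.786] F [-0.3  0.5  0.5] M [-0.16  0.45 -0.  ] g 0.999
(array([ 0.00120679,  0.00223755, -0.0014084 ]), array([-0.00563156,  0.00859193, -0.00037467]))
```

Call:
carry_out(linear=[[0.001,0.002,-0.001],[0,0,0],[0,0,0],[0,0,0],[0,0,0]], twist=[[-0.005,0.008,0],[0,0,0],[0,0,0],[0,0,0],[0,0,0]], gripper=[0.0,0.0,0.0,0.0,0], squeeze=40)

```text
time_s: 9.1
ee_pos: [0.5564, -0.0402, 0.1729]
tool_rot: [-2.888, -0.786, -0.811]
force: [-6.9, 5.9, 6.6]
grip_width: 0.168
```

```bash
python3 -c "
from h import *
s=log()
pos,Rt=handle(.19,0)
print(delta(s,pos,Rt)); 
"
```

```text
t 9.1 q [-0.22   0.09  -0.487  0.534  0.274  2.455] p [ 0.5564 -0.0402  0.1729] rot [-2.888 -0.786 -0.811] F [-6.9  5.9  6.6] M [1.15 1.15 0.66] g 0.168
(array([-0.00410857,  0.00017406,  0.00309646]), array([-0.00065492, -0.00772857,  0.0010605 ]))
```

Call:
carry_out(linear=[[0,0,0],[0,0,0],[0,0,0],[0,0,0],[0,0,0]], twist=[[0,0,-0.1],[0,0,-0.12],[0,0,-0.12],[0,0,-0.12],[0,0,0]], gripper=[0.0,0.0,0.0,0.0,0])

```text
time_s: 9.72
ee_pos: [0.5552, -0.0388, 0.1725]
tool_rot: [2.602, 1.411, 0.795]
force: [-11.3, 8.1, 9.1]
grip_width: 0.172
```

```bash
python3 -c "
from h import *
s=log()
pos,Rt=handle(.19,0)
print(delta(s,pos,Rt)); 
pos,Rt=handle(.65,0)
print(delta(s,pos,Rt)); 
from workcell import ctrl
c=ctrl.capture('wrist'); cv2.imwrite('pics/w6.png',c['color'])
"
```

```text
t 9.725 q [-0.219  0.089 -0.488  0.535  0.276  1.994] p [ 0.5552 -0.0388  0.1725] rot [2.602 1.411 0.795] F [-11.3   8.1   9.1] M [1.59 1.6  1.38] g 0.172
(array([-0.00417438,  0.00012514,  0.00307973]), array([-0.0022913 , -0.00814376,  0.46255335]))
(array([-0.00417438,  0.00012514,  0.00307973]), array([-0.00037104, -0.00837653,  0.00255606]))
```

View pics/w6.png

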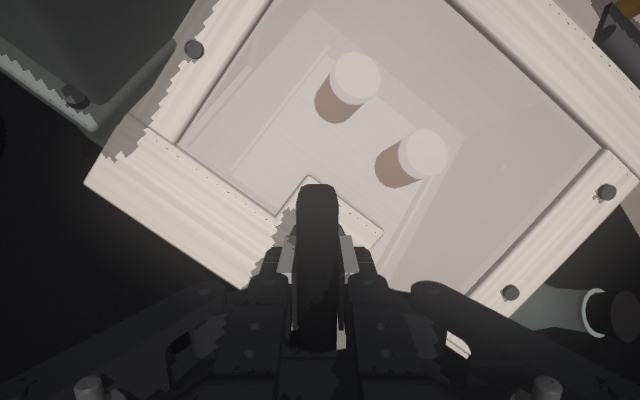

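The handle turned with the grip: the bar stays vertical at x≈318 while the lid has rotated in view. Continuing to about 1.35 while easing the strain.

Call:
carry_out(linear=[[0.003,0,-0.003],[0,-0.0005,0],[0,-0.0005,0],[0,-0.0005,0],[0,-0.0005,0]], twist=[[0,0,-0.14],[0,0,-0.15],[0,0,-0.15],[0,0,-0.15],[0,0,-0.13]], gripper=[0.0,0.0,0.0,0.0,0])

```text
time_s: 10.4
ee_pos: [0.5523, -0.0381, 0.1725]
tool_rot: [1.841, 2.125, 0.658]
force: [-4.2, 4.6, -1.5]
grip_width: 0.167
```

```bash
python3 -c "
from h import *
s=log()
pos,Rt=handle(1.37,0)
print(delta(s,pos,Rt)); 
from workcell import ctrl
c=ctrl.capture('wrist'); cv2.imwrite('pics/w7.png',c['color'])
"
```

```text
t 10.4 q [-0.215  0.084 -0.49   0.541  0.269  1.275] p [ 0.5523 -0.0381  0.1725] rot [1.841 2.125 0.658] F [-4.2  4.6 -1.5] M [0.69 1.74 0.43] g 0.167
(array([-0.00445274, -0.00016543,  0.00434441]), array([-5.46810704e-06, -2.97286607e-03,  3.45647523e-03]))
```

View pics/w7.png

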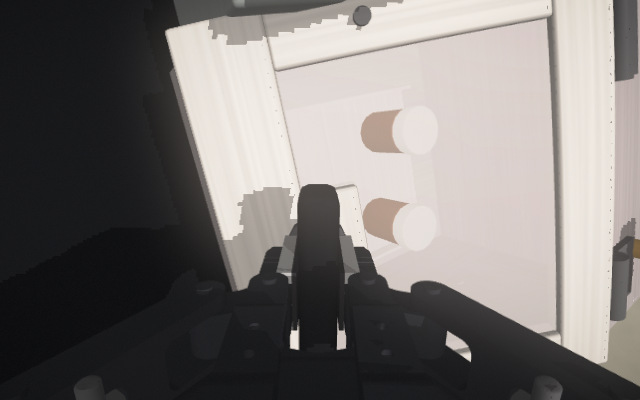

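Latch reads about 1.37 from the tool angle, which is free. Working out the constant per-row motion about the hinge.

```bash
python3 -c "
from h import *
s=log()
def pose(l):
    pos,Rt=handle(1.37,l); return pos+Rt.apply([.0045,0,-.0043]),Rt
for d in (.05,.1,.12):
    a,Ra=pose(0);b,Rb=pose(d); print(d,Ra.inv().apply(b-a).round(4),(Ra.inv()*Rb).as_rotvec().round(4))
print(pose(.3)[0],pose(1.0))
import json
Q=[json.loads(l) for l in open('log.jsonl')]
"
```

```text
t 10.45 q [-0.215  0.084 -0.49   0.541  0.269  1.272] p [ 0.5523 -0.038   0.1725] rot [1.837 2.128 0.657] F [-3.5  4.1 -2.3] M [0.54 1.82 0.74] g 0.168
0.05 [ 0.0005  0.0023 -0.0079] [ 0.049 -0.01  -0.   ]
0.1 [ 0.001   0.0049 -0.0157] [ 0.098  -0.0199 -0.    ]
0.12 [ 0.0012  0.0061 -0.0187] [ 0.1176 -0.0239  0.    ]
[ 0.54699101 -0.039856    0.22126008] (array([ 0.58728577, -0.02561585,  0.3258184 ]), Rotation.from_matrix(array([[-0.15939684,  0.88749185, -0.43237816],
                            [ 0.98296841,  0.10210093, -0.15280217],
                            [-0.09146447, -0.44937025, -0.88865102]])))
```

Call:
carry_out(linear=[[0.0005,0.0023,-0.0079],[0.0005,0.0023,-0.0079],[0.001,0.0049,-0.0157],[0,0,0],[0,0,0]], twist=[[0.049,-0.01,0],[0.049,-0.01,0],[0.098,-0.02,0],[0,0,0],[0,0,0]], gripper=[0.0,0.0,0.0,0.0,0], squeeze=60)

```text
time_s: 11.08
ee_pos: [0.5472, -0.0399, 0.2051]
tool_rot: [1.939, 2.23, 0.421]
force: [-4.1, 3.3, -2.7]
grip_width: 0.163
```

```bash
cat >> h.py <<'E'
def pose(l):
    pos,Rt=handle(1.37,l); return pos+Rt.apply([.0045,0,-.0043]),Rt
E
python3 -c "
from h import *
s=log()
print(delta(s,*pose(.2)))
from workcell import ctrl
c=ctrl.capture('scene'); crop(c,230,80,400,280,3,'pics/s8.png')
"
```

```text
t 11.075 q [-0.158  0.138 -0.246  0.902  0.155  1.295] p [ 0.5472 -0.0399  0.2051] rot [1.939 2.23  0.421] F [-4.1  3.3 -2.7] M [0.75 1.65 0.48] g 0.163
(array([ 4.74119370e-05, -1.53835897e-04,  2.96263377e-04]), array([-0.00067811, -0.00247912,  0.00042159]))
```

View pics/s8.png

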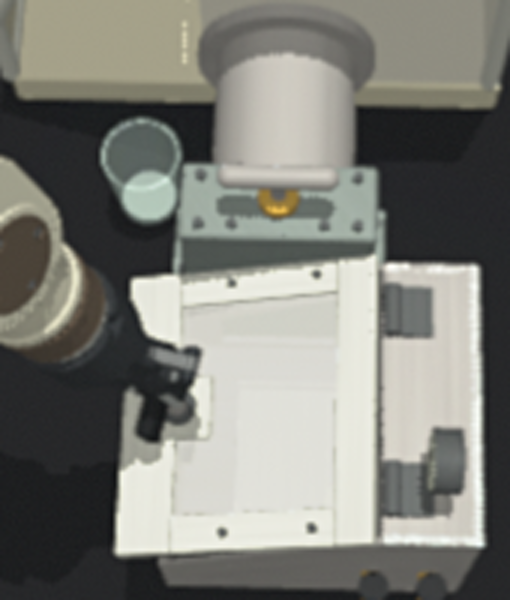

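The lid is following: its free corner moved from (155,297) to (132,278), and the pose matches 0.2. Continuing.

Call:
carry_out(linear=[[0.001,0.0049,-0.0157],[0.001,0.0049,-0.0157],[0.001,0.0049,-0.0157],[0.001,0.0049,-0.0157],[0,0,0]], twist=[[0.098,-0.02,0],[0.098,-0.02,0],[0.098,-0.02,0],[0.098,-0.02,0],[0,0,0]], gripper=[0.0,0.0,0.0,0.0,0])

```text
time_s: 11.75
ee_pos: [0.5559, -0.0368, 0.2703]
tool_rot: [-2.032, -2.338, 0.106]
force: [-6.4, 3.4, -2.4]
grip_width: 0.164
```

```bash
python3 -c "
from h import *
s=log()
print(delta(s,*pose(.6)))
"
```

```text
t 11.75 q [-0.051  0.41   0.34   1.577 -0.028  1.381] p [ 0.5559 -0.0368  0.2703] rot [-2.032 -2.338  0.106] F [-6.4  3.4 -2.4] M [ 0.97  1.74 -0.17] g 0.164
(array([ 3.26300507e-05, -1.72312101e-04,  6.72205952e-04]), array([-0.00443719, -0.00181733,  0.00094174]))
```

Call:
carry_out(linear=[[0.001,0.0049,-0.0157],[0.001,0.0049,-0.0157],[0.0005,0.0023,-0.0079],[0,0,0],[0,0,0]], twist=[[0.098,-0.02,0],[0.098,-0.02,0],[0.049,-0.01,0],[0,0,0],[0,0,0]], gripper=[0.0,0.0,0.0,0.0,0])

```text
time_s: 12.38
ee_pos: [0.573, -0.0308, 0.3068]
tool_rot: [-1.935, -2.223, 0.423]
force: [-7.1, 3.6, -9.9]
grip_width: 0.162
```

```bash
python3 -c "
from h import *
s=log()
print(delta(s,*pose(.85)))
"
```

```text
t 12.375 q [ 1.000e-03  6.830e-01  8.340e-01  2.035e+00 -1.040e-01  1.450e+00] p [ 0.573  -0.0308  0.3068] rot [-1.935 -2.223  0.423] F [-7.1  3.6 -9.9] M [ 1.14  1.05 -0.45] g 0.162
(array([0.00010601, 0.00012365, 0.00040037]), array([-2.96249744e-03, -2.87504458e-03,  2.20789216e-05]))
```

Tracking is good, but q4 is at 2.04 with a limit of 2.15. For the last part I'll loosen the grip to a cage and let the front finger push the bar back and up, without tilting further.

```bash
python3 -c "
from h import *
s=log()
R0=R.from_rotvec(s['tool_rot'])
for L,ly in ((.9,.005),(.95,.005),(1.0,.005),(1.0,.012)):
    pp=pose(L)[0]+R0.apply([0,ly,0]); Rt=pose(.82)[1]
    print(L,ly,*[x.round(4) for x in delta(s,pp,Rt)])
from workcell import ctrl
c=ctrl.capture('scene'); crop(c,230,80,400,280,3,'pics/s9.png')
"
```

```text
t 12.375 q [ 1.000e-03  6.830e-01  8.340e-01  2.035e+00 -1.040e-01  1.450e+00] p [ 0.573  -0.0308  0.3068] rot [-1.935 -2.223  0.423] F [-7.1  3.6 -9.9] M [ 1.14  1.05 -0.45] g 0.162
0.9 0.005 [ 0.0006  0.0074 -0.0075] [-0.0324  0.0031 -0.    ]
0.95 0.005 [ 0.0012  0.01   -0.0153] [-0.0324  0.0031 -0.    ]
1.0 0.005 [ 0.0018  0.013  -0.0229] [-0.0324  0.0031 -0.    ]
1.0 0.012 [ 0.0018  0.02   -0.0229] [-0.0324  0.0031 -0.    ]
```

View pics/s9.png

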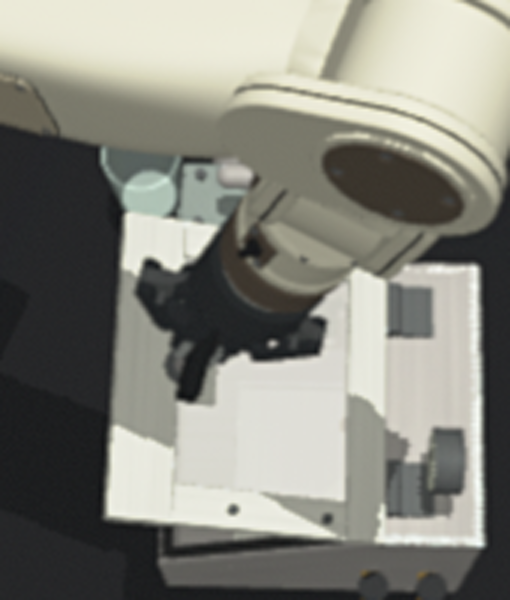

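The lid stands well open, with its front-left corner at (122,213). Loosening and pushing the last bit.

Call:
carry_out(linear=[[0,0,0],[0,0,0],[0,0.004,-0.002],[0.001,0.004,-0.006],[0,0,0]], twist=[[0,0,0],[0,0,0],[-0.015,0,0],[-0.015,0,0],[0,0,0]], gripper=[0.026,0.026,0.026,0.026,0.026])

```text
time_s: 13.05
ee_pos: [0.5829, -0.0306, 0.3157]
tool_rot: [-1.956, -2.247, 0.392]
force: [-7.1, -1.4, 1.1]
grip_width: 0.307
```

```bash
python3 -c "
from h import *
s=log()
for L,ly in ((.9,.005),(.95,.005),(1.0,.005),(1.0,.012)):
    pp=pose(L)[0]+pose(.82)[1].apply([0,ly,0]); Rt=pose(.82)[1]
    print(L,ly,*[x.round(4) for x in delta(s,pp,Rt)])
"
```

```text
t 13.05 q [ 2.000e-03  6.780e-01  8.600e-01  2.029e+00 -1.050e-01  1.450e+00] p [ 0.5829 -0.0306  0.3157] rot [-1.956 -2.247  0.392] F [-7.1 -1.4  1.1] M [-0.28  1.35 -0.08] g 0.307
0.9 0.005 [0.0025 0.0007 0.0038] [ 0.0031  0.0088 -0.0023]
0.95 0.005 [ 0.003   0.0037 -0.0039] [ 0.0031  0.0088 -0.0023]
1.0 0.005 [ 0.0036  0.0069 -0.0114] [ 0.0031  0.0088 -0.0023]
1.0 0.012 [ 0.0036  0.0139 -0.0114] [ 0.0031  0.0088 -0.0023]
```

Contact made (about 7 N). Pushing on.

Call:
carry_out(linear=[[0,0.003,-0.003],[0,0.003,-0.003],[0,0.003,-0.003],[0,0.003,-0.002],[0,0,0]], twist=[[0,0,0],[0,0,0],[0,0,0],[0,0,0],[0,0,0]], gripper=[0.026,0.026,0.026,0.026,0.026])

```text
time_s: 13.68
ee_pos: [0.5915, -0.0278, 0.3255]
tool_rot: [-1.949, -2.239, 0.402]
force: [-24.2, -0.7, 9.1]
grip_width: 0.306
```

```bash
cat > lid.py <<'E'
from h import *
from workcell import ctrl
def lidang(nm,save):
    c=ctrl.capture(nm); crop(c,230,80,400,280,3,save)
    X=cloud(c).reshape(-1,3);X=X[~np.isnan(X).any(1)]-[p[0],p[1],0];X=Rl.inv().apply(X)
    # right & left edge strips of the lid frame, away from the arm
    m=(X[:,1]>-.112)&(X[:,1]<-.09)&(X[:,0]<.02)&(X[:,0]>-.17)&(X[:,2]>.1)
    x,z=X[m,0],X[m,2]
    print(nm,"n",m.sum(),"lid by strip slope:", np.pi/6-np.arctan(np.polyfit(x,z,1)[0]), "resid",np.std(z-np.polyval(np.polyfit(x,z,1),x)))
E
python3 -c "
from lid import *
s=log()
for L,ly in ((.95,.005),(1.0,.005),(1.0,.012)):
    pp=pose(L)[0]+pose(.82)[1].apply([0,ly,0]); Rt=pose(.82)[1]
    print(L,ly,*[x.round(4) for x in delta(s,pp,Rt)])
lidang('scene','pics/s10.png')
"
```

```text
t 13.675 q [ 0.006  0.729  0.976  2.107 -0.104  1.453] p [ 0.5915 -0.0278  0.3255] rot [-1.949 -2.239  0.402] F [-24.2  -0.7   9.1] M [-0.27  5.49 -0.52] g 0.306
0.95 0.005 [ 0.0022 -0.002   0.0082] [-0.0087  0.0069 -0.0012]
1.0 0.005 [0.0028 0.0012 0.0006] [-0.0087  0.0069 -0.0012]
1.0 0.012 [0.0028 0.0082 0.0006] [-0.0087  0.0069 -0.0012]
scene n 1495 lid by strip slope: 0.8771344061825954 resid 0.06779298269654822
```

View pics/s10.png

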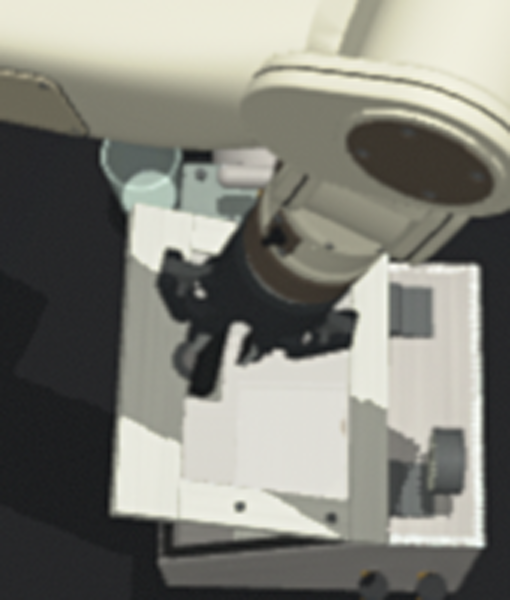

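```bash
cat > lid.py <<'E'
from h import *
from workcell import ctrl
def lidang(nm,save):
    c=ctrl.capture(nm); crop(c,230,80,400,280,3,save)
    X=cloud(c).reshape(-1,3);X=X[~np.isnan(X).any(1)]-[p[0],p[1],0];X=Rl.inv().apply(X)
    m=(X[:,1]>-.11)&(X[:,1]<-.09)&(X[:,0]<.03)&(X[:,0]>-.16)&(X[:,2]>.1)
    x,z=X[m,0],X[m,2]
    best=max(np.linspace(0,1.1,221),key=lambda a:(abs((x-.043)*np.sin(a-np.pi/6)+(z-.215)*np.cos(a-np.pi/6)-.015)<.003).sum())
    d=lambda a:abs((x-.043)*np.sin(a-np.pi/6)+(z-.215)*np.cos(a-np.pi/6)-.015)
    i=d(best)<.006
    print(nm,"n",i.sum(),m.sum(),"lid:",best,"by slope",np.pi/6-np.arctan(np.polyfit(x[i],z[i],1)[0]))
E
python3 -c "
from lid import *
lidang('scene','pics/s11.png'); lidang('top','pics/t11.png');log()"
```

```text
scene n 803 1431 lid: 0.935 by slope 0.9366328364269465
top n 681 692 lid: 0.935 by slope 0.9380287863841401
t 13.825 q [ 0.006  0.729  0.975  2.106 -0.104  1.453] p [ 0.5914 -0.0278  0.3255] rot [-1.949 -2.239  0.402] F [-24.7  -0.5   8.6] M [-0.26  5.36 -0.55] g 0.302
```

Lid is at 0.936 and the tilted finger is pressing the bar partly downward. Levelling the tool and following more upward.

Call:
carry_out(linear=[[0,-0.002,-0.002],[0,0,-0.003],[0,0,-0.003],[0,0.001,-0.003],[0,0.001,-0.002]], twist=[[-0.05,0.01,0],[-0.05,0.01,0],[-0.05,0.01,0],[-0.05,0.01,0],[0,0,0]], gripper=[0.028,0.028,0.028,0.028,0.028])

```text
time_s: 14.45
ee_pos: [0.5976, -0.0271, 0.3361]
tool_rot: [-2.036, -2.339, 0.132]
force: [-10.5, -1.0, -2.7]
grip_width: 0.327
```

```bash
python3 -c "
from lid import *
log();lidang('top','pics/t12.png')"
```

```text
t 14.45 q [-0.024  0.524  0.687  1.817 -0.041  1.41 ] p [ 0.5976 -0.0271  0.3361] rot [-2.036 -2.339  0.132] F [-10.5  -1.   -2.7] M [-0.23  2.21 -0.1 ] g 0.327
top n 385 395 lid: 0.965 by slope 0.9607571918538267
```

Call:
carry_out(linear=[[0,0.003,0.002],[0,0.003,0],[0,0.003,-0.001],[0,0.002,-0.001],[0,0,0]], twist=[[0,0,0],[0,0,0],[0,0,0],[0,0,0],[0,0,0]], gripper=[0.028,0.028,0.028,0.028,0.028])

```text
time_s: 15.12
ee_pos: [0.602, -0.0258, 0.3387]
tool_rot: [-2.03, -2.333, 0.144]
force: [-31.6, -2.7, 18.0]
grip_width: 0.329
```

```bash
python3 -c "
from lid import *
log();lidang('top','pics/t13.png');lidang('scene','pics/s13.png')"
```

```text
t 15.125 q [-0.021  0.549  0.734  1.85  -0.043  1.413] p [ 0.602  -0.0258  0.3387] rot [-2.03  -2.333  0.144] F [-31.6  -2.7  18. ] M [-0.48  7.31 -0.32] g 0.329
top n 414 425 lid: 0.995 by slope 0.9888704576138662
scene n 781 1413 lid: 0.995 by slope 0.9941309442918145
```

View pics/s13.png

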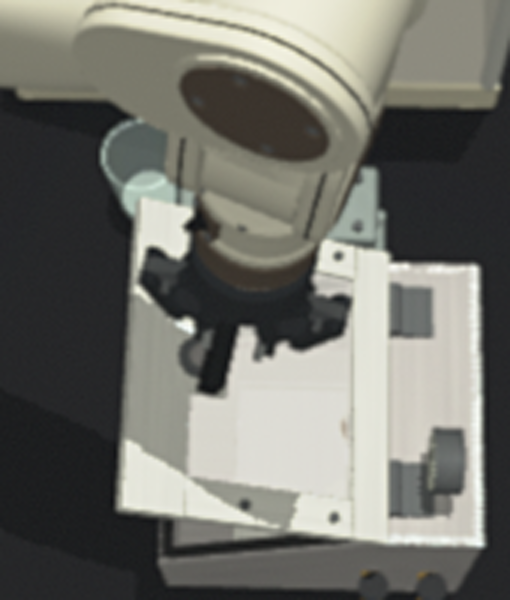

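The lid is at about 0.99, on its stop (36 N). Relieving, opening and withdrawing.

Call:
carry_out(linear=[[0,-0.005,0],[0,-0.004,0],[0,0,-0.005],[0,0,-0.02],[0,0,-0.03]], twist=[[0,0,0],[0,0,0],[0,0,0],[0,0,0],[0,0,0]], gripper=[0.035,0.045,0.05,0.05,0.05])

```text
time_s: 15.85
ee_pos: [0.6082, -0.0238, 0.3893]
tool_rot: [-2.037, -2.343, 0.127]
force: [-0.1, -0.4, 0.1]
grip_width: 0.585
```

```bash
python3 -c "
from lid import *
log()"
```

```text
t 15.85 q [-0.019  0.594  0.948  2.004 -0.04   1.414] p [ 0.6082 -0.0238  0.3893] rot [-2.037 -2.343  0.127] F [-0.1 -0.4  0.1] M [ 0.05 -0.11  0.03] g 0.585
```

Call:
carry_out(linear=[[0,0,-0.05],[0,-0.03,-0.05],[0,-0.05,-0.03],[0,-0.06,0],[0,-0.06,0]], twist=[[0,0,0],[0,0,0],[0,0,0],[0,0,0],[0,0,0]], gripper=[0.05,0.05,0.05,0.05,0.05])

```text
time_s: 16.48
ee_pos: [0.3992, -0.0468, 0.499]
tool_rot: [-2.057, -2.369, 0.089]
force: [0.3, -0.8, 1.6]
grip_width: 0.586
```

```bash
python3 -c "
from lid import *
log()"
```

```text
t 16.475 q [-0.084  0.133  0.572  2.046 -0.044  1.347] p [ 0.3992 -0.0468  0.499 ] rot [-2.057 -2.369  0.089] F [ 0.3 -0.8  1.6] M [-0.05 -0.03  0.03] g 0.586
```

Call:
carry_out(linear=[[0,-0.05,0],[0,-0.02,0],[0,0,0],[0,0,0],[0,0,0]], twist=[[0,0,0],[0,0,0],[0,0,0],[0,0,0],[0,0,0]], gripper=[0.05,0.05,0.05,0.05,0.05])

```text
time_s: 17.1
ee_pos: [0.3322, -0.0563, 0.5012]
tool_rot: [-2.055, -2.366, 0.091]
force: [0.1, -0.1, 0.6]
grip_width: 0.586
```

```bash
python3 -c "
from lid import *
log();lidang('top','pics/t14.png');lidang('scene','pics/s14.png')
d=pickle.load(open('c0.pkl','rb'))
for n in('top','scene'):
    c=ctrl.capture(n); cv2.imwrite('pics/%s_full.png'%n,c['color'])
    X=cloud(c).reshape(-1,3);X=X[~np.isnan(X).any(1)]-[p[0],p[1],0];X=Rl.inv().apply(X)
    m=(abs(X[:,1]-.142)<.02)&(X[:,2]>.285)&(X[:,2]<.34)&(abs(X[:,0]+.04)<.06)
    print(n,m.sum(),np.percentile(X[m],[1,50,99],axis=0) if m.any() else 0)
"
```

```text
t 17.1 q [-0.127 -0.     0.433  2.041 -0.045  1.304] p [ 0.3322 -0.0563  0.5012] rot [-2.055 -2.366  0.091] F [ 0.1 -0.1  0.6] M [ 0.   -0.1   0.01] g 0.586
top n 668 682 lid: 0.99 by slope 0.9927648132593943
scene n 780 1419 lid: 0.99 by slope 0.9909116050790499
top 341 [[-0.08387364  0.13524105  0.29560349]
 [-0.04171866  0.14310509  0.30269137]
 [ 0.00255728  0.15277874  0.30783746]]
scene 331 [[-0.08362068  0.13286968  0.29214321]
 [-0.03849612  0.13930113  0.30217025]
 [ 0.00297329  0.14961247  0.30772251]]
```

View pics/top_full.png

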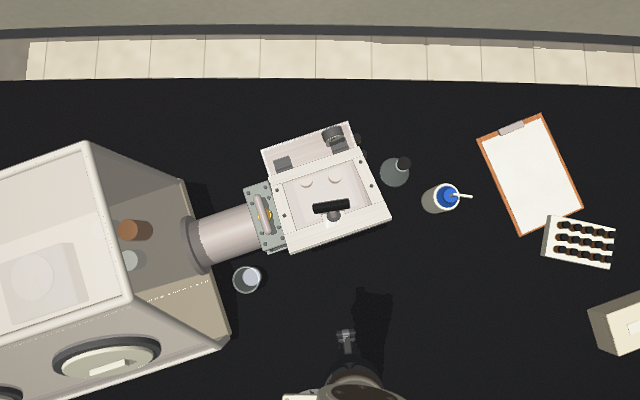

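View pics/s14.png

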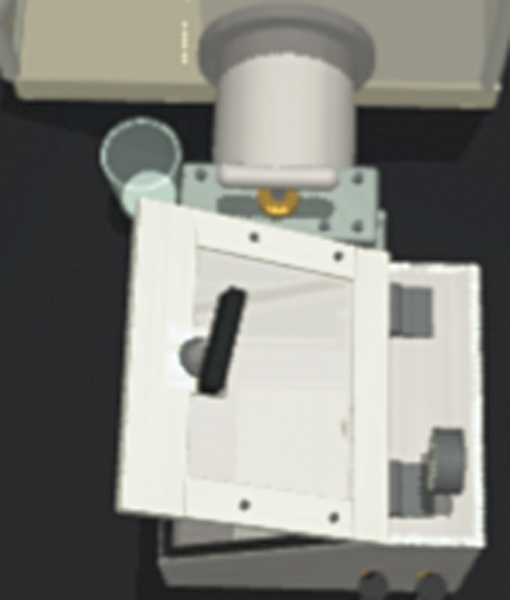

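The top view shows the lid standing open with the T-handle across it at (332,207). The T-bar is still down at (262,215). The flask (395,172), bottle (440,197) and beaker (247,280) haven't moved, and the robot is clear of everything. Handing in.

```bash
python3 -c "
from workcell import ctrl
print(ctrl.sign_off())"
```

```text
the job is handed in; nothing more can be done
None
```

The transfer lock is open for the next batch: the inner gate is shut tight and the outer lid stands right up. I handed in at about 17 s of the 61 s allowed, and no verdict was reported.

- **Gate:** The T-bar started about 22 mm up. I pushed it down with shut fingers, past the roughly 5 N seal drag, until it landed. I then squeezed to 20.6 N, where it stopped 4 mm into the rubber. It was still down in the last pictures.
- **Latch:** I then gripped the T-handle and turned it from about 0.19 to about 1.37 rad. That figure comes from the tool angle; the last picture shows the bar lying across the lid.
- **Lid:** I swung it up by the handle to 0.85 rad, where joint 4 was close to its limit. I loosened the grip and pushed the handle bar with the front finger for the rest. The lid reached its stop at a peak reading of about 36 N. After I let go, both cameras read 0.99 rad.
- **Glassware and bottle:** The flask, bottle and beaker looked unmoved in the last top picture. I did not measure their positions again.
- **Disagreements:** The first finger push stalled at 0.936 rad with about 26 N on the tool. Levelling the tool cured it. The two cameras' slope readings of the lid differed by no more than 0.005 rad.

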